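# Centre the horn imam piece on its plinth

## Task

The horn imam piece is standing off-centre on its small round plinth. With light taps or nudges of the fingertips, move it until it stands upright in the middle of the plinth with its foot wholly inside the inlaid brass ring, then draw the fingers away. Do not pinch it, lift it, push it hard or topple it, and leave the other things on the mat alone.

Things in the scene. Friction and masses are not known exactly. Their poses are not given: they have to be found in the camera images.
- imam: Imam piece: slender turned horn bead, cream and brown, 62 mm tall, about 35 g, loose, upright on the plinth, easily tipped. Foot: a disc 28 mm across, 10 mm high; above it a waist 15 mm across, a belly 20 mm across at height 24 mm, then a taper. Origin: centre of its underside, z up. Nudged on the foot it slides; higher up it may tip. Starts 13 to 18 mm off the plinth's centre, any direction.
- plinth: Round dark-wood plinth, fixed, 72 mm across, 45 mm high, standing on the mat. Origin: centre of its underside, z up; its flat top is 45 mm above the origin. A thin brass ring, 38 mm inner and 42 mm outer diameter, is inlaid flush in the top, concentric with the plinth; it cannot be felt. Its yaw does not matter.
- mat: Fixed cork mat 360 x 360 x 4 mm under the plinth and the other things. Origin: centre of its underside, on the shelf.
- canister: Dark-blue tin screw-top canister, loose, 65 mm diameter, 88 mm tall, standing on the mat. Origin: centre of its underside. To be left alone.
- gauge: Flat brass bead gauge plate with four holes, loose, 90 (x) x 36 (y) x 4 mm, lying on the mat. Origin: centre of its underside. To be left alone.
- agate: Polished red-brown agate burnishing stone, loose, 62 (x) x 30 (y) x 20 mm, rounded, lying on the mat. Origin: centre of its underside. To be left alone.
- tray: Olive-wood tray with six shallow round wells, loose, 80 (x) x 56 (y) x 16 mm, lying on the mat. Origin: centre of its underside. To be left alone.
There are look-alikes about, which are no part of the job. Of the things like the plinth, leave any that is green or turquoise; of the rest the smaller one is meant.

How it is judged:
By the outcome, as a careful person would: the job done as asked, in the order asked, and still so for the second after the job is handed in, with the robot touching nothing.
It also fails if it takes over 64 s, if anything falls off the work surface, if the arm or the gripper's body presses on something with over 40 N, if the wrist force passes 120 N, or if a joint passes its speed limit or range.

## Robot

A 6-joint arm with a two-finger parallel gripper is mounted at the origin on the work surface. World frame = base frame: x ahead of the robot, y to its left, z up, the work surface at z = 0. Lengths are in mm, angles in rad, forces in N, time in s.
With the tool pointing down it reaches from about 275 to 825 mm from the base axis. Payload 4.9 kg.
Tool frame: the origin (TCP) lies at the very end of the fingers, on their centre line; the grasp point (between the pads) lies 19 mm behind it; z points along the fingers, y is the line along which they close (so a half turn about z gives the same grasp; the last joint's range is limited). The gripper opens to 85 mm and grips with 20 to 120 N. Pads are 22 mm wide; open, the fingers measure 114 mm over their backs; the gripper's body (76 mm by 85 mm) begins 54 mm behind the grasp point. The pads swing forward as they close: fully open they stand 13 mm farther back than shut.
Start: joints at [-1.359, 0.326, -0.193, 1.052, 0, 1.437], TCP at [186.435, -517.456, 231.281] pointing down, gripper open.
Joint ranges: [-2.65, 2.65], [-0.97, 1.79], [-1.3, 1.35], [-1.93, 2.1], [-1.47, 1.37], [-3.14, 3.14]. Speed limits (rad/s): [2.57, 2.57, 3.14, 3.14, 3.14, 3.14].

## Interface

Orientations are given as [roll, pitch, yaw] about the fixed x, y, z axes, in that order (R = Rz(yaw) Ry(pitch) Rx(roll)).
In Python, from bench import bot, solve_ik, imaging gives the robot as it stands. Calls block until the motion is done:
- bot.move_ptp(position, orientation): joint-space move of the TCP to a pose.
- bot.movel(position, rot=None, max_speed=150, threshold=None): straight line of the TCP; rot=None keeps the orientation; max_speed is the mean speed in mm/s. With threshold (N) it stops when the force on the tool has changed by that much, and returns True; else False.
- bot.move_j(angles): joint-space move.
- bot.grip(opening, effort=None): opening from 0.0 (shut) to 1.0 (fully open); effort is the grip in N (None keeps the last); returns when the fingers have stopped.
- bot.dwell(seconds).
- solve_ik(position, orientation): joint angles nearest the present ones, or None.
- bot.get_state(): the state.
- imaging.capture(name): name is "side" or "top"; returns the picture (480x640x3 uint8, blue, green, red); there is no depth.
- imaging.camera_model(name): a dict with "K" (3x3 intrinsics, pixels), "k1" (the pictures are not rectified: a ray, as slopes to the right and down, at radius r is drawn at 1 + k1 r^2 times it, then the intrinsics apply), "position" and "rotation" of the camera in the world. Camera axes: x right, y up, looking along -z (the intrinsics and any distortion apply to the point x, -y, -z); pixel columns grow to the right and rows downward; lengths in mm; the calibration is good to about 2 mm. A picture is of the moment at which its call begins. camera_model takes no time and is no camera call.
A pose or a line that the arm cannot do raises bot.IKError and nothing moves.
- bot.sign_off(): hands the job in; it is judged then, once.
The state is a dict: "t": time; "qpos": joint angles; "joint_velocities": joint speeds; "effort": joint torques, N m; "tcp_pos": TCP position; "orientation": TCP orientation; "contact_force": force on the tool from outside, world axes, zero at the start; "wrist_torque": the same for the moment, N m; "opening": opening from 0.0 (shut) to 1.0 (fully open); "gripper_force": force on a finger pad.
Only numpy, scipy, OpenCV 4.12 (cv2) and the standard library are available. Lean on these libraries where they do the work, as an engineer would, in place of code of your own. Each camera call takes 0.05 s, during which the arm holds its last target. There are 200 camera calls.

## Working session

There is one attempt and no reset: what is moved stays moved. The work goes in short steps, each a Python script; the robot and the scene stay as the last script left them, time stands still between calls to the robot, and variables do not carry over. Pictures are saved under pics/ and viewed, at most 10 in all, crops included, and the job is handed in when it is done.

```bash
mkdir -p pics; ls
python3 - <<'E'
from bench import bot,imaging
import cv2,numpy as np
for n in("top","side"):
    cv2.imwrite(f"pics/{n}0.png",imaging.capture(n)); m=imaging.camera_model(n)
    print(n,{k:np.round(v,3).tolist() for k,v in m.items()})
E
```

```text
pics
top {'K': [[440.685, 0.0, 315.409], [0.0, 440.685, 237.953], [0.0, 0.0, 1.0]], 'k1': 0.031, 'position': [495.974, 84.306, 973.353], 'rotation': [0.135, 0.009, -1.583]}
side {'K': [[584.463, 0.0, 319.552], [0.0, 584.463, 235.758], [0.0, 0.0, 1.0]], 'k1': -0.107, 'position': [218.84, 735.367, 646.438], 'rotation': [0.912, 0.017, -2.591]}
```

View pics/top0.png

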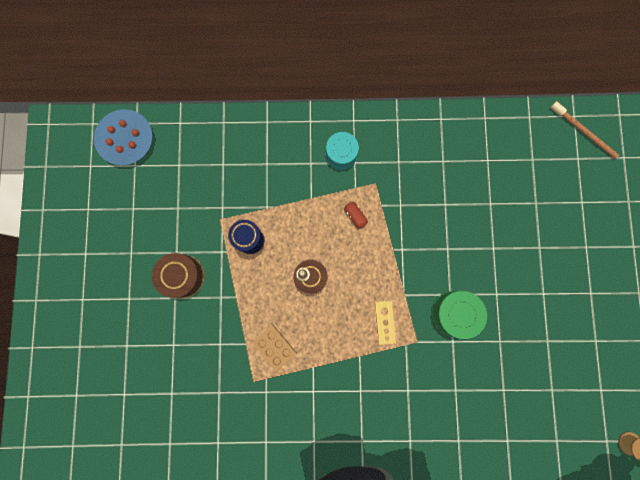

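View pics/side0.png

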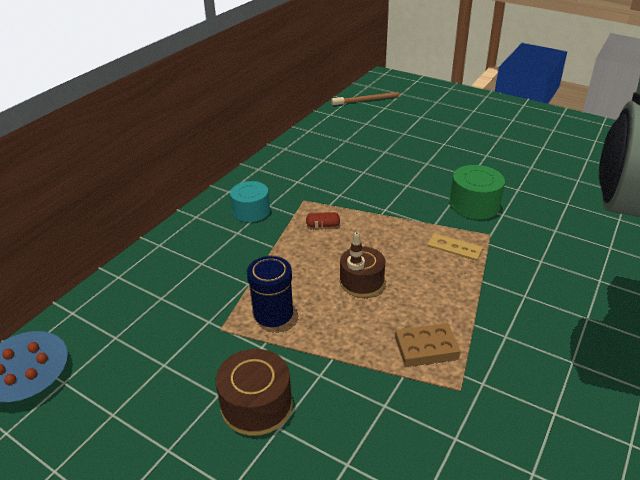

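Plinth-like things in the top view are brown at (177,276), brown with the piece at (310,277), turquoise at (342,148) and green at (463,315). The smaller brown one on the mat, at (310,277), fits because it is neither green nor turquoise and is the smaller of the two brown ones. I'll confirm it in a crop.

```bash
cat > h.py <<'E'
import numpy as np,cv2
from scipy.spatial.transform import Rotation as Ro
from bench import bot,solve_ik,imaging
F=np.diag([1.,-1,-1])
def proj(n,P):
    m=imaging.camera_model(n);R=Ro.from_euler('xyz',m['rotation']).as_matrix()
    c=(np.atleast_2d(P)-m['position'])@R@F; s=c[:,:2]/c[:,2:]
    s=s*(1+m['k1']*(s**2).sum(1,keepdims=True)); K=np.array(m['K'])
    return s@K[:2,:2].T+K[:2,2]
def unproj(n,px,z):
    m=imaging.camera_model(n);R=Ro.from_euler('xyz',m['rotation']).as_matrix();K=np.array(m['K'])
    d=(np.array(px,float)-K[:2,2])/K[0,0]; s=d.copy()
    for _ in range(10): s=d/(1+m['k1']*(s@s))
    v=R@F@np.r_[s,1]; p=np.array(m['position']); return p+v*(z-p[2])/v[2]
def circ(c,r,z,k=72):
    a=np.linspace(0,2*np.pi,k,endpoint=False);return np.c_[c[0]+r*np.cos(a),c[1]+r*np.sin(a),np.full(k,z)]
def crop(n,c,s,k,im=None):
    im=imaging.capture(n) if im is None else im
    x,y=int(c[0]-s/2),int(c[1]-s/2)
    return cv2.resize(im[y:y+s,x:x+s],None,fx=k,fy=k,interpolation=cv2.INTER_CUBIC)
def pair(fn,ct,cs):
    cv2.imwrite(fn,np.hstack([crop("top",ct,50,8),crop("side",cs,80,5)]))
E
python3 - <<'E'
from h import *
pair("pics/c1.png",(310,275),(362,262))
c=unproj("top",(311,277),49);print(c, proj("side",[c[0],c[1],49]),unproj("side",(364,259),49))
E
```

```text
[539.51860558 101.4383532   49.        ] [[362.83653988 259.58208238]] [538.60449469  99.2446843   49.        ]
```

View pics/c1.png

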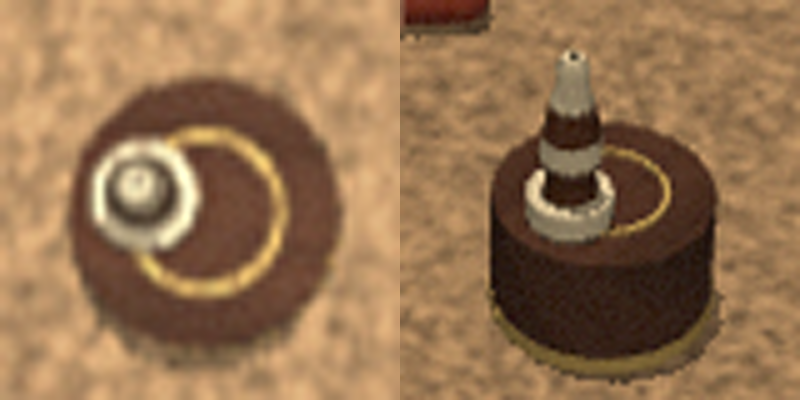

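The crop confirms the small brown plinth on the mat with the piece on it, and the ring is visible. In the top view the ring centre is about (310.4,276.5) and the foot centre about (303.2,274.2), so the piece sits off toward +y. Next I'll measure this in code.

```bash
cat >> h.py <<'E'
from scipy.optimize import least_squares
def measure(c0,im=None):
    """ring centre and foot centre (world xy) from the top picture; c0 = approx centre of plinth"""
    im=imaging.capture("top") if im is None else im
    o=proj("top",[*c0,49])[0].astype(int)-25; k=8
    big=cv2.resize(im[o[1]:o[1]+50,o[0]:o[0]+50],None,fx=k,fy=k,interpolation=cv2.INTER_CUBIC)
    h,s,v=cv2.split(cv2.cvtColor(big,cv2.COLOR_BGR2HSV)); yy,xx=np.mgrid[:400,:400]
    W=lambda m,z:np.array([unproj("top",((x+.5)/k-.5+o[0],(y+.5)/k-.5+o[1]),z)[:2] for y,x in np.argwhere(m)[::7]])
    near=np.hypot(*(np.dstack([xx,yy])-200).transpose(2,0,1))<125
    cream=(s<90)&(v>120)&near; brass=(s>105)&(v>135)&(h>12)&(h<35)&near
    cream=cv2.morphologyEx(cream.astype(np.uint8),cv2.MORPH_OPEN,np.ones((9,9)))>0
    (fx,fy),fr=cv2.minEnclosingCircle(W(cream,59).astype(np.float32))
    R=W(brass,49); c=least_squares(lambda p:np.hypot(*(R-p).T)-20,c0,loss='soft_l1').x
    return c,np.array([fx,fy]),fr,len(R)
E
python3 - <<'E'
from h import *
c,f,fr,n=measure((539.5,101.5)); print("ring",c,n,"foot",f,fr,"off",f-c,np.hypot(*(f-c)))
print("manual",unproj("top",(310,276.1),49),unproj("top",(302.8,273.9),59))
# side view: ring right/top readings and foot
print("side foot", unproj("side",(322+569/5,222+196/5),59),"can",unproj("top",(244,234),92))
s=bot.get_state();print(s["orientation"],s["t"])
E
```

```text
ring [541.57953758 103.50979809] 971 foot [545.44268799 118.27787018] 14.971537590026855 off [ 3.86315041 14.76807208] 15.264988835871911
manual [541.4224828  103.50952317  49.        ] [545.6692617  118.16534628  59.        ]
side foot [434.44553349  58.33958923  59.        ] can [626.00937162 235.16373084  92.        ]
[-3.14079715e+00 -1.35733717e-04  3.45813597e-01] 0.25
```

```bash
cat >> h.py <<'E'
Z=52.
def approach(foot,d,out=62):
    yaw=np.arctan2(d[1],d[0]); yaw=min([yaw,yaw+np.pi,yaw-np.pi],key=lambda a:abs(a-.35))
    p=foot+out*d; o=[np.pi,0,yaw]
    bot.move_ptp([*p,170],o); bot.movel([*p,Z],max_speed=80)
def nudge(foot,d,tcp_dist_end,start=40):
    """d: unit vector from goal to foot; push along -d until TCP is tcp_dist_end from goal point"""
    bot.movel([*(foot+start*d),Z],max_speed=60)
    bot.movel([*tcp_dist_end,Z],max_speed=15)
def away(foot,d,out=75): bot.movel([*(foot+out*d),Z],max_speed=80)
E
python3 - <<'E'
from h import *
C=np.array([541.5,103.5]);f=np.array([545.4,118.3]);d=(f-C)/np.hypot(*(f-C))
bot.grip(.15,20); approach(f,d)
p=bot.get_state();print(p["t"],p["tcp_pos"],p["opening"],p["orientation"])
pair("pics/c2.png",(303,268),(350,262))
im=imaging.capture("side");cv2.imwrite("pics/s2.png",crop("side",(345,230),150,4,im))
E
```

```text
5.35 [561.63999138 178.33442796  52.54584907] 0.14848964134511614 [ 3.14066048e+00 -4.17124218e-04  1.31314858e+00]
```

View pics/s2.png

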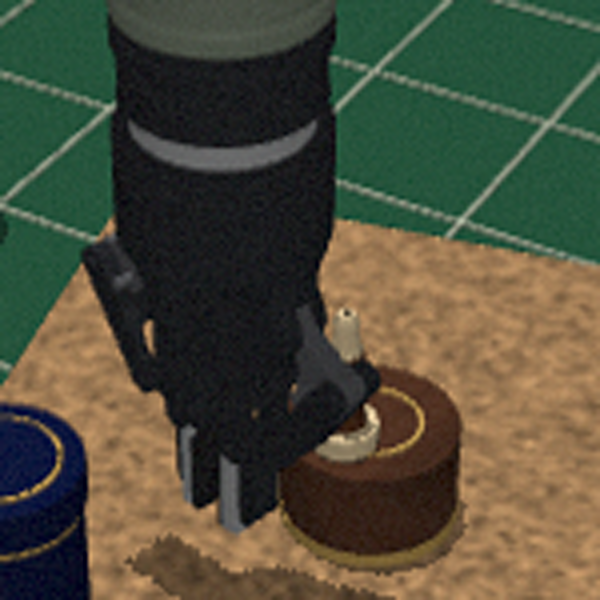

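The side view shows both fingertips beside the plinth with a narrow gap between them, at crop (200,505) and (240,525). The piece is undisturbed. I'll make a first gentle nudge, stopping short.

Run:
```python
from h import *
C=np.array([541.5,103.5]);f=np.array([545.4,118.3]);d=(f-C)/np.hypot(*(f-C));e=np.array([d[1],-d[0]])
T=np.array(bot.get_state()["tcp_pos"])[:2]
for z in(48,52,56): print(z,proj("side",[*(T-e*7+d*11),z])[0],"seen ~(328,286)")
nudge(f,d,C+d*(23.4+6)); print(bot.get_state()["contact_force"])
cv2.imwrite("pics/s3.png",crop("side",(355,240),120,5))
away(f,d,80); print(bot.get_state()["t"]); print(measure(C))
cv2.imwrite("pics/t3.png",crop("top",(305,270),70,8))
```

```text
48 [323.91638155 289.38030848] seen ~(328,286)
52 [323.88328696 287.41511136] seen ~(328,286)
56 [323.84999069 285.43844677] seen ~(328,286)
[ 0.00355643  0.61415845 -0.44511234]
8.9167
(array([541.69005883, 103.78251322]), array([543.31933594, 109.72774506]), 14.757866859436035, 1062)
```

View pics/s3.png

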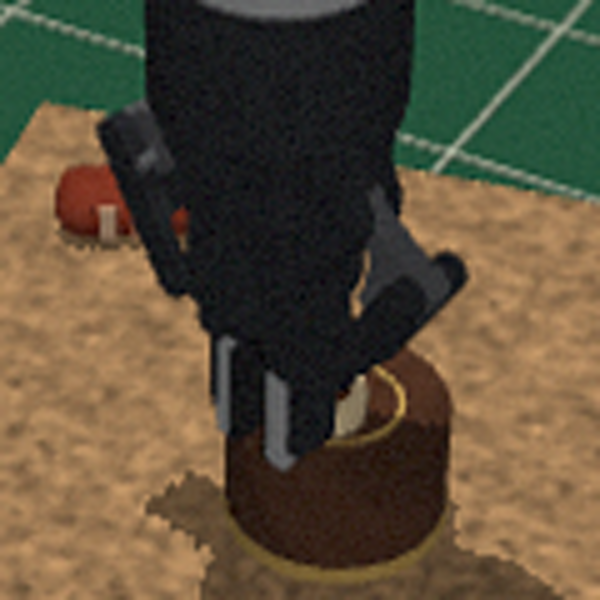

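View pics/t3.png

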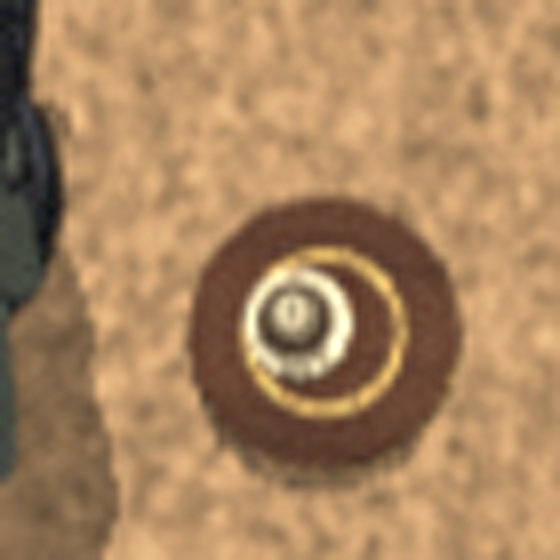

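The piece is upright and slid to the predicted place: foot centre at crop (300,321), ring centre at (326,332), 6.2 mm left to go along the same line. Now the final nudge.

Run:
```python
from h import *
C=np.array([541.5,103.5]);f=np.array([545.4,118.3]);d=(f-C)/np.hypot(*(f-C))
nudge(f-9*d,d,C+d*23.3)
away(f,d,80); print(bot.get_state()["t"]); c,g,r,n=measure(C); print(c,g,r,g-c)
o=np.hstack([crop("top",(310,275),50,8),crop("side",(362,262),80,5)]);cv2.imwrite("pics/f4.png",o)
```

```text
12.7167
[541.59164779 103.5436183 ] [542.13275146 104.58850098] 15.264206886291504 [0.54110367 1.04488268]
```

View pics/f4.png

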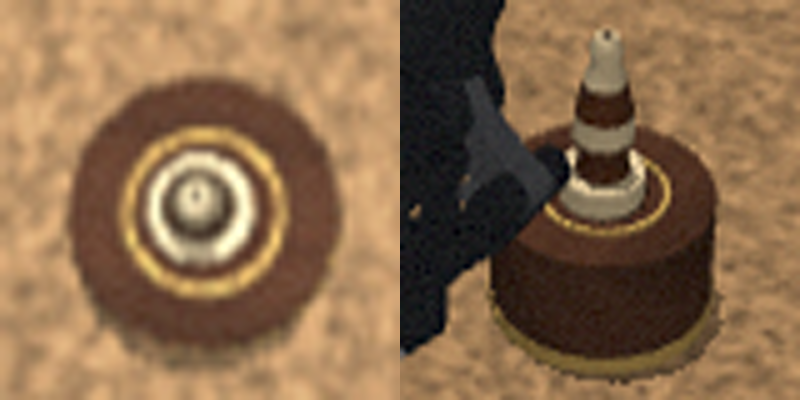

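The piece stands upright inside the ring in both views: foot centre at (202,207), ring centre at (205,212), about 1 mm off with roughly 4 mm clearance all round. I'll raise the hand and hand in.

Run:
```python
from h import *
p=bot.get_state()["tcp_pos"]; bot.movel([p[0],p[1],170],max_speed=100); bot.dwell(.5)
c,g,r,n=measure((541.5,103.5)); print(g-c)
print(bot.sign_off())
```

```text
[0.50073717 0.93617921]
the job is handed in; nothing more can be done
None
```

The imam piece stands upright inside the brass ring, about 1 mm off centre by the last top-camera measurement; the fingers were withdrawn, nothing else was touched, and the job is handed in.

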